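# Load the print jig under the screen

## Task

Load the jig plate into the printing bed: take it by its orange grip, bring it in from the front, slide it level under the raised screen between the two dark guide bars until its hole is over the brass register pin, and lower it so that it lies fully flat on the white bed with the pin in the hole; then let go. Do not push against the screen, and leave the bottle, ink tin, tape roll and squeegee where they stand.

Things in the scene. Friction and masses are not known exactly. Their poses are not given: they have to be found in the camera images.
- grip (a point): Centre of the orange upright grip block on the jig plate's rear part. The block is 50 mm long along x, 16 mm thick along y (pinch it across y, from above) and stands from 6 to 46 mm above the plate's underside; this point is 26 mm above the underside, on the plate's centre line, 30 mm ahead of its rear edge. x points along the plate to its front end (nose), z up
- jig: The loose jig plate: aluminium, 200 long (x) x 100 wide (y) x 6 mm thick, about 0.4 kg with its grip, lying flat on the bench; blue rectangle on its front half. Origin: centre of its underside, 70 mm ahead of the grip's centre; x points to its front end (nose)
- hole (a point): Centre of the jig plate's round through hole (16.5 mm diameter), at the plate's underside: on the centre line, 45 mm ahead of the grip's centre. Axes as grip
- nose (a point): Middle of the jig plate's front edge, at the underside: 170 mm ahead of the grip's centre. Axes as grip
- pin (a point): The fixed brass register pin on the white printing bed: 12 mm diameter, 8 mm high with a coned top. This point is its foot, on the bed's surface, 14 mm above the bench. x points along the guide bars, in under the screen; z up. When the jig is home its x points the same way. The bed reaches 95 mm in front of the pin (-x), 400 mm beyond it and 180 mm to either side
- press: The printing bed with its two dark steel guide bars; fixed; origin below the pin at bench level, axes as pin. The bars, 18 mm high, run along x from 60 to 165 mm beyond the pin, 110 mm apart (a 100 mm plate has 5 mm on each side); their mouths begin 30 mm beyond the pin, flared to about 122 mm
- rail_edge (a point): Middle of the lower front edge of the raised screen's front rail: 60 mm beyond the pin (x) and 30 mm above the bed. Axes as pin
- screen: The screen: a yellow frame 300 (x) x 340 (y) x 25 mm high with a green mesh, fixed flat over the bed with a 30 mm gap under it, held by clamps at its far end only. Origin: same point as rail_edge, on its underside; axes as pin. It does not move; pressing on it with over 12 N spoils its setting
- bottle: Bystander: green bottle with red cap, 64 mm diameter, 190 mm high; origin at the centre of its foot
- ink: Bystander: ink tin with yellow label and white lid, 90 mm diameter, 100 mm high; origin at the centre of its foot
- tape: Bystander: roll of pale tape lying flat, 96 mm diameter, 45 mm high; origin at the centre of its underside
- squeegee: Bystander: wooden squeegee with green blade lying along its x, 200 x 40 x 22 mm; origin at the centre of its underside
Not all that is in view belongs to the job. Leave any pink look-alike of the jig alone.

How it is judged:
By the outcome, as a careful person would: the job done as asked, in the order asked, and still so for the second after the job is handed in, with the robot touching nothing.
It also fails if it takes over 48 s, if anything falls off the work surface, if the arm or the gripper's body presses on something with over 40 N, if the wrist force passes 120 N, or if a joint passes its speed limit or range.

## Robot

A 6-joint arm with a two-finger parallel gripper is mounted at the origin on the work surface. World frame = base frame: x ahead of the robot, y to its left, z up, the work surface at z = 0. Lengths are in m, angles in rad, forces in N, time in s.
With the tool pointing down it reaches from about 0.275 to 0.75 m from the base axis. Payload 10.2 kg.
Tool frame: the origin (TCP) lies midway between the tips of the shut fingers; the grasp point (between the pads) lies 19 mm behind it; z points along the fingers, x is the direction in which the jaws open and shut, and the axes are right-handed (so a half turn about z gives the same grasp; the last joint's range is limited). The gripper opens to 88 mm and grips with 3 to 60 N. Pads are 18 mm wide; open, the fingers measure 123 mm over their backs; the gripper's body (75 mm by 187 mm) begins 45 mm behind the grasp point.
Start: joints at [-1.448, 0.313, 1.498, -0, 1.331, -0.223], TCP at [0.178, -0.494, 0.239] pointing down, gripper open.
Joint ranges: [-2.94, 2.94], [-0.97, 2.17], [0.19, 2.56], [-1.23, 4.37], [0.02, 3.11], [-2.88, 2.88]. Speed limits (rad/s): [2.39, 2.39, 3.01, 3.14, 3.14, 3.14].

## Interface

Orientations are given as a rotation vector (axis times angle).
In Python, from plant import bot, viewer, models gives the robot as it stands. The module is installed in compiled form; this text tells all that it offers.
- The arm moves only by the tool move_arm, never from a script. Its argument "rows" is a list of rows, each a list of 3 entries, a list of its own where there are three numbers: the shift along the tool's x, y, z in units of 25 mm (1.0 is 25 mm), then the turn, a rotation vector about the tool's x, y, z in units of 8 degrees (1.0 is 8 degrees), then the opening in per cent of the stroke, from 0 (shut) to 100 (fully open). A call has 1 to 12 rows; each row shifts and turns the commanded pose from where the row before left it, along the tool's axes as they then stand; what a row does not reach is not made up. A row lasts 1/10 s, in which the tool goes at most 50 mm and 8.59 degrees, less where a joint would pass 70% of its speed; a pose out of reach is approached as far as the arm can. A call is refused whole if a number of a shift passes 1 or a number of a turn 1, either way. A call with a gripper value outside its range is refused whole. The fingers move at their own pace and stop on an object; the grip force is fixed at half the most. Time passes only in rows, so rows that do not move let the fingers close. It gives the time, the measured TCP pose, the force and the opening at its end, in the units of the state.
- bot.get_obs(): the state, without advancing time (a new reading comes with each control period).
- viewer.camera(name): name is "side" or "top"; returns a dict with "color" (400x640x3 uint8, red, green, blue), "fx", "fy", "cx", "cy" (pixels), "origin" and "attitude" of the camera in the world. Camera axes: x right, y down, z forward; pixel columns grow to the right and rows downward; lengths in m; the calibration is good to about 2 mm. A picture is of the moment at which its call begins. There is no depth.
- bot.sign_off(): hands the job in, once; it reports no verdict.
Trained networks look in a picture, given as the dict that the camera call returned (one of the last four; its "shot" number tells which), for a name from the list of things; names that differ only in an ending like _2 or _b are one class to them, and where a whole thing is asked for, a point or a joint stands for the part that bears it (a point fixed in the world has none). Each returns a list of dicts, best first, with "score" (0 to 1); they miss things now and then, are a little off and sometimes report something else, mostly with a low value. They report only what shows in the picture. A call takes as long as a camera call. They do not tell look-alikes from the thing itself.
- models.spot_in(picture, name): "bbox" ([left, top, width, height] in pixels, round what is visible of it).
The state is a dict: "t": time; "joints": joint angles; "qvel": joint speeds; "joint_efforts": joint torques, N m; "tool_pos": TCP position; "ee_rot": TCP orientation; "wrist_force": force on the tool from outside, world axes, zero at the start; "torque": the same for the moment, N m; "width": finger opening in m.
Only numpy, scipy, OpenCV 4.12 (cv2) and the standard library are available. Lean on these libraries where they do the work, as an engineer would, in place of code of your own. Each camera call takes 0.05 s, during which the arm holds its last target. There are 200 camera calls.

## Working session

There is one attempt and no reset: what is moved stays moved. The work goes in short steps, Python scripts to look and compute and a tool call to move; the robot and the scene stay as the last step left them, time stands still between calls to the robot, and variables do not carry over. Pictures are saved under pics/ and viewed, about 8 in all and at most 12, crops included, and the job is handed in when it is done.

Besides the shell and the picture viewer there is one more tool, called by a JSON object that holds its "fn" and its "kwargs", one argument or row to a line. move_arm: Moves the arm, as the interface text tells. Its arguments: {"type":"object","properties":{"rows":{"type":"array","items":{"type":"array"}}},"required":["rows"]}

```bash
mkdir -p pics; cat > h.py <<'E'
import numpy as np, cv2
from scipy.spatial.transform import Rotation as R
from plant import bot, viewer, models
def rot(a):
    a=np.array(a,float)
    return a if a.shape==(3,3) else (R.from_rotvec(a).as_matrix() if a.size==3 else R.from_quat(a).as_matrix())
def snap(n,fn=None):
    p=viewer.camera(n)
    if fn: cv2.imwrite('pics/'+fn,cv2.cvtColor(p['color'],cv2.COLOR_RGB2BGR))
    return p
def px2w(p,uv,z):
    A=rot(p['attitude']);o=np.array(p['origin'])
    d=A@np.array([(uv[0]-p['cx'])/p['fx'],(uv[1]-p['cy'])/p['fy'],1]);return o+d*(z-o[2])/d[2]
def w2px(p,w):
    c=rot(p['attitude']).T@(np.array(w)-np.array(p['origin']));return np.array([p['fx']*c[0]/c[2]+p['cx'],p['fy']*c[1]/c[2]+p['cy']])
E
python3 - <<'E'
from h import *
a=snap('top','t0.png');b=snap('side','s0.png')
for p in(a,b):
    print({k:v for k,v in p.items() if k!='color'})
    for n in['jig','grip','hole','nose','pin','rail_edge','screen','press','bottle','ink','tape','squeegee']:
        print(n,[(np.round(r['bbox']).tolist(),round(r['score'],2)) for r in models.spot_in(p,n)[:3]])
print(bot.get_obs())
E
```

```text
{'fx': 403.9832691240414, 'fy': 403.9832691240414, 'cx': 314.095972858529, 'cy': 200.4371878627385, 'origin': array([ 0.30695712, -0.09509245,  1.46202241]), 'attitude': array([-2.16205659,  2.11595197, -0.13266834]), 'shot': 1}
jig [([478.0, 195.0, 43.0, 62.0], 0.97), ([351.0, 150.0, 52.0, 58.0], 0.89), ([360.0, 226.0, 61.0, 49.0], 0.71)]
grip [([363.0, 226.0, 58.0, 48.0], 0.87), ([352.0, 153.0, 46.0, 55.0], 0.64), ([476.0, 200.0, 48.0, 60.0], 0.6)]
hole [([360.0, 223.0, 61.0, 51.0], 0.95), ([354.0, 157.0, 49.0, 51.0], 0.74), ([482.0, 196.0, 40.0, 61.0], 0.65)]
nose [([365.0, 224.0, 57.0, 49.0], 0.88), ([350.0, 151.0, 55.0, 55.0], 0.77), ([480.0, 198.0, 42.0, 56.0], 0.63)]
pin [([204.0, 60.0, 110.0, 138.0], 0.86)]
rail_edge [([206.0, 58.0, 108.0, 147.0], 0.78)]
screen [([210.0, 70.0, 99.0, 88.0], 0.74)]
press [([205.0, 61.0, 106.0, 140.0], 0.95)]
bottle [([440.0, 200.0, 30.0, 21.0], 0.73)]
ink [([314.0, 232.0, 29.0, 19.0], 0.94)]
tape [([170.0, 244.0, 33.0, 27.0], 0.84)]
squeegee [([145.0, 179.0, 11.0, 57.0], 0.91)]
{'fx': 446.1045909962135, 'fy': 446.1045909962135, 'cx': 316.791956
[... 857 characters left out ...]
.0, 15.0, 13.0], 0.62)]
tape []
squeegee []
{'t': 1.3, 'joints': array([-1.44837378e+00,  3.12886264e-01,  1.49770682e+00,  1.63115748e-05,
        1.33100442e+00, -2.23397790e-01]), 'qvel': array([-0.00108519,  0.00058954, -0.00088595, -0.00118013,  0.00028853,
        0.00026854]), 'joint_efforts': array([ 9.95899318e-04, -4.02113950e+01, -2.52420151e+01,  6.95607509e-02,
        3.18871380e-02,  6.43966501e-06]), 'tool_pos': array([ 0.17795226, -0.49392388,  0.23872464]), 'ee_rot': array([-2.57049940e+00,  1.80611402e+00, -1.33536739e-05]), 'wrist_force': array([-0.56097662, -0.26199946,  0.30590857]), 'torque': array([ 0.05077307, -0.05691916, -0.04473509]), 'width': 0.08817135511490572}
```

```bash
python3 - <<'E'
import cv2
a=cv2.imread('pics/t0.png');
cv2.imwrite('pics/t0c.png',cv2.resize(a[50:290,130:530],None,fx=2,fy=2,interpolation=cv2.INTER_CUBIC))
b=cv2.imread('pics/s0.png');cv2.imwrite('pics/s0c.png',cv2.resize(b[100:390,220:470],None,fx=2,fy=2,interpolation=cv2.INTER_CUBIC))
E
```

```text
(no output)
```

View pics/t0c.png

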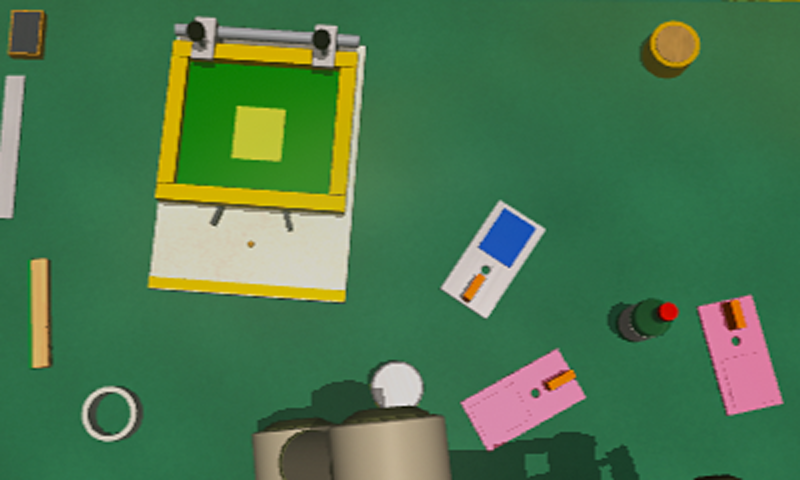

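View pics/s0c.png

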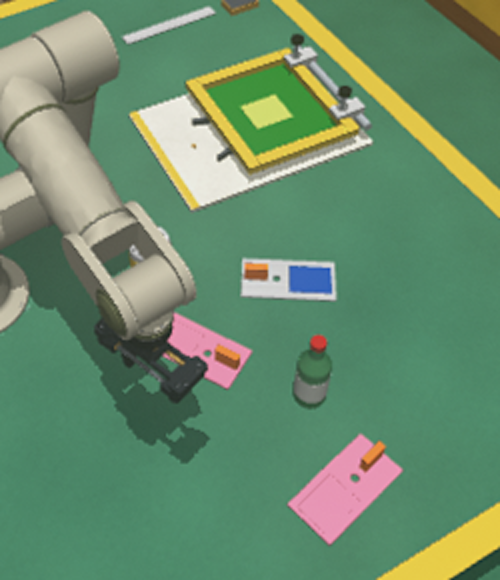

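The top crop shows three plates. In full-picture pixels they are: silver with a blue rectangle at (376,180), and pink look-alikes at (391,250) and (500,227). The silver one with blue on its front half fits the description, and the pink ones are decoys. The pin is at about (255,172), and the bar mouths at about (238,157) and (274,160). Next I'll take one enlarged crop to confirm and measure.

```bash
python3 - <<'E'
from h import *
p=viewer.camera('top');q=viewer.camera('side')
for p,nm,box in((p,'t',(345,140,65,80)),(q,'s',(335,220,60,40))):
    c=p['color'].astype(int);hsv=cv2.cvtColor(p['color'],cv2.COLOR_RGB2HSV)
    x,y,w,h=box;m=np.zeros(hsv.shape[:2],bool);m[y:y+h,x:x+w]=1
    blue=m&(hsv[...,0]>100)&(hsv[...,0]<130)&(hsv[...,1]>120)
    org=m&(hsv[...,0]<20)&(hsv[...,1]>120)
    white=m&(hsv[...,1]<60)&(hsv[...,2]>120)
    pl=(blue|org|white).astype(np.uint8)
    for n,k in(('blue',blue),('org',org),('plate',pl>0)):
        ys,xs=np.nonzero(k);r=cv2.minAreaRect(np.c_[xs,ys].astype(np.float32))
        print(nm,n,len(xs),xs.mean(),ys.mean(),r)
        W=np.array([px2w(p,u,0.006)[:2] for u in cv2.boxPoints(r)]);print(np.round(W,4).tolist(), 'centroid',px2w(p,(xs.mean(),ys.mean()),.006)[:2])
    b=((180,160) if nm=='t' else (290,150))
# fine views
p0=p
t=viewer.camera('top');c=cv2.cvtColor(t['color'],cv2.COLOR_RGB2BGR)
A=cv2.resize(c[140:230,340:410],None,fx=5.5,fy=5.5,interpolation=cv2.INTER_CUBIC)
B=cv2.resize(c[140:205,200:310],None,fx=6,fy=6,interpolation=cv2.INTER_CUBIC)[:,:]
B=cv2.resize(c[140:230,230:300],None,fx=5.5,fy=5.5,interpolation=cv2.INTER_CUBIC)
cv2.imwrite('pics/c1.png',np.hstack([A,B]))
# pin: saturated brown blob on white bed
h=cv2.cvtColor(t['color'],cv2.COLOR_RGB2HSV)
for nm,pp,(x,y,w,hh) in(('t',t,(245,163,20,18)),('s',q,(308,165,18,16))):
    g=cv2.cvtColor(pp['color'],cv2.COLOR_RGB2HSV)[y:y+hh,x:x+w].astype(int)
    wt=np.clip(g[...,1]-70,0,None);Y,X=np.mgrid[y:y+hh,x:x+w];u=((X*wt).sum()/wt.sum(),(Y*wt).sum()/wt.sum())
    print(nm,'pin',u,px2w(pp,u,.018)[:2],wt.max()); print(g[...,1])
E
```

```text
t blue 439 382.92255125284737 168.5375854214123 ((382.8846130371094, 168.42306518554688), (18.582456588745117, 23.574758529663086), 33.6900634765625)
[[0.6206, -0.2636], [0.6954, -0.3115], [0.6575, -0.3682], [0.5832, -0.3201]] centroid [ 0.63858743 -0.31597421]
t org 68 366.4264705882353 193.5 ((366.30767822265625, 193.5384521484375), (4.437601566314697, 14.976905822753906), 33.690067291259766)
[[0.5255, -0.2338], [0.5721, -0.2638], [0.5633, -0.2773], [0.5167, -0.2473]] centroid [ 0.5445248  -0.25593789]
t plate 1453 376.07914659325536 179.01238816242258 ((376.1922912597656, 178.96151733398438), (28.012359619140625, 54.0832633972168), 33.690067291259766)
[[0.5426, -0.1945], [0.7134, -0.3036], [0.6561, -0.389], [0.4873, -0.2794]] centroid [ 0.59893415 -0.29094896]
s blue 251 374.51394422310756 239.33466135458167 ((375.0, 239.0), (12.0, 20.0), 90.0)
[[0.6218, -0.2677], [0.6971, -0.3105], [0.6601, -0.3632], [0.5865, -0.3213]] centroid [ 0.63836925 -0.3164556 ]
s org 79 348.0886075949367 235.1012658227848 ((348.0, 235.5), (7.0, 10.0), 90.0)
[[0.5417, -0.2159], [0.5795, -0.2374], [0.5592,
[... 2553 characters left out ...]
 12  12  13  13  12  13]
 [ 13  13  13  13  13  13  11  38 116 111  27  12  13  13  13  14  12  13]
 [ 13  13  14  13  13  12  11  36  80 110  28  12  13  14  13  13  13  14]
 [ 12  13  13  13  13  13  13  11  23  36  19  12  13  13  13  13  13  13]
 [ 13  12  12  12  13  12  14  13  12  12  12  13  12  12  13  12  13  12]
 [ 13  13  13  13  13  13  12  13  13  13  12  13  13  13  13  13  12  13]
 [ 13  13  13  14  13  13  13  13  13  13  13  13  13  13  12  14  13  13]
 [ 13  13  13  13  13  13  14  12  12  12  13  13  14  13  13  13  12  12]
 [ 12  13  13  12  13  13  13  13  12  12  13  13  12  14  13  13  12  13]
 [ 13  14  13  13  13  13  12  13  12  14  13  14  12  12  12  14  13  13]]
```

View pics/c1.png

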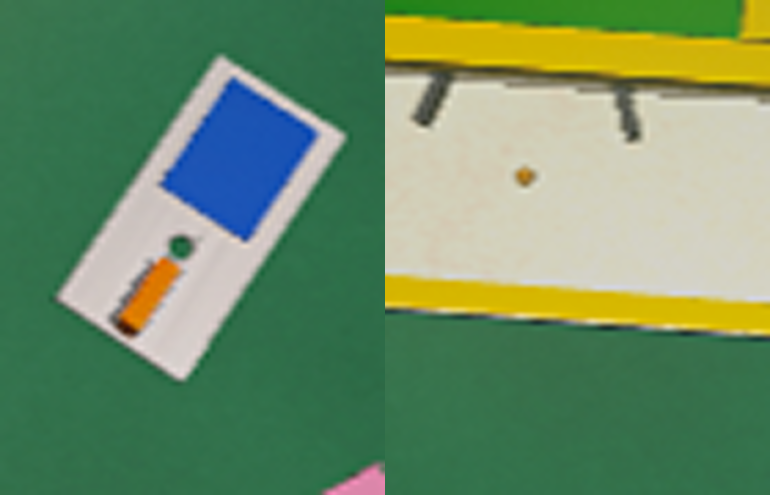

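The crop confirms it: the silver plate with the blue rectangle, hole at crop (180,245) and grip at (148,295). The pin is at crop (525,176). Next I'll work out precise poses.

```bash
cat >> h.py <<'E'
def rect(p,z,x0,x1,y0,y1,s=2000.):
    """rectified picture of plane z; pixel (i,j): x=x0+j/s, y=y0+i/s"""
    pts=np.float32([[x0,y0],[x1,y0],[x1,y1],[x0,y1]])
    src=np.float32([w2px(p,(a,b,z)) for a,b in pts]);dst=np.float32([[(a-x0)*s,(b-y0)*s] for a,b in pts])
    H=cv2.getPerspectiveTransform(src,dst)
    return cv2.warpPerspective(p['color'],H,(int((x1-x0)*s),int((y1-y0)*s)),flags=cv2.INTER_LINEAR)
def platemoment(p,z,x0,x1,y0,y1,s=2000.):
    im=rect(p,z,x0,x1,y0,y1,s);h=cv2.cvtColor(im,cv2.COLOR_RGB2HSV).astype(int)
    g=(h[...,0]>50)&(h[...,0]<98)&(h[...,1]>60)
    n,l,st,ce=cv2.connectedComponentsWithStats((~g).astype(np.uint8));k=1+st[1:,4].argmax()
    c=max(cv2.findContours((l==k).astype(np.uint8),0,1)[0],key=cv2.contourArea);m=cv2.moments(c)
    a=.5*np.arctan2(2*m['mu11'],m['mu20']-m['mu02']);r=cv2.minAreaRect(c)
    return np.array([x0+m['m10']/m['m00']/s,y0+m['m01']/m['m00']/s]),np.degrees(a),m['m00']/s/s,np.array(r[1])/s,r[2]
def lines(p,z,box,cond,axis,s=2000.):
    "first pixel per scan line where cond true"
E
python3 - <<'E'
from h import *
t=viewer.camera('top');q=viewer.camera('side')
for p in(t,q): print(platemoment(p,.005,.45,.75,-.42,-.16))
# bed front edge: per y column, first non-green x along x
for p in(t,q):
    s=2000.;x0,x1,y0,y1=.47,.6,.0,.3
    im=rect(p,.012,x0,x1,y0,y1);h=cv2.cvtColor(im,cv2.COLOR_RGB2HSV).astype(int)
    yel=(h[...,0]>15)&(h[...,0]<35)&(h[...,1]>150)&(h[...,2]>120)
    w=(h[...,1]<60)&(h[...,2]>150)
    for nm,k in(('yellow',yel),('white',w)):
        ii=[i for i in range(k.shape[0]) if k[i].sum()>15];
        if len(ii)<50: print(nm,'few');continue
        j=np.array([k[i].argmax() for i in ii]);ii=np.array(ii)
        Y=y0+ii/s;X=x0+j/s;ok=np.ones(len(Y),bool)
        for _ in range(4):
            f=np.polyfit(Y[ok],X[ok],1);ok=abs(np.polyval(f,Y)-X)<.002
        print(nm,Y.min(),Y.max(),'yaw',-np.degrees(np.arctan(f[0])),'edge x at y=.152',np.polyval(f,.152),ok.mean())
    # screen rail front edge top z=.069 
    im=rect(p,.069,.6,.75,.03,.3);h=cv2.cvtColor(im,cv2.COLOR_RGB2HSV).astype(int)
    k=(h[...,0]>15)&(h[...,0]<35)&(h[...,1]>150)&(h[...,2]>120)
    ii=np.array([i for i in range(k.shape[0]) if k[i].sum()>15]);j=np.array([k[i].argmax() for i in ii]);Y=.03+ii/s;X=.6+j/s
    ok=np.ones(len(Y),bool)
    for _ in range(6):
        f=np.polyfit(Y[ok],X[ok],1);ok=abs(np.polyval(f,Y)-X)<.003
    print('rail',Y.min(),Y.max(),'yaw',-np.degrees(np.arctan(f[0])),np.polyval(f,.152),ok.mean())
for n,u,z in(('bottlecap',(464,206),.19),('ink',(328,242),.1),('tape',(186,257),.045),('sq',(150,207),.02)): print(n,px2w(t,u,z))
E
```

```text
(array([ 0.59941687, -0.29103538]), np.float64(-32.83244869939522), 0.02056475, array([0.10335864, 0.20335519]), 57.275230407714844)
(array([ 0.59934802, -0.29209273]), np.float64(-32.487242050235054), 0.021835125, array([0.10914903, 0.20533472]), 57.225120544433594)
yellow 0.0 0.2995 yaw -3.0893678402539066 edge x at y=.152 0.5232389368998245 1.0
white 0.0 0.2995 yaw -3.182915849919593 edge x at y=.152 0.5451560058299323 0.895
rail 0.03 0.2995 yaw -3.15047060258119 0.6755547970370186 0.9703703703703703
yellow 0.0 0.2995 yaw -3.0983196434011067 edge x at y=.152 0.5284684561299704 1.0
white 0.0 0.2995 yaw -2.941085400011324 edge x at y=.152 0.5199063350368905 0.7533333333333333
rail 0.03 0.2995 yaw -2.948314558864194 0.6739146296925013 1.0
bottlecap [ 0.48071583 -0.54296457  0.19      ]
ink [ 0.36180365 -0.11764982  0.1       ]
tape [0.30092465 0.37612846 0.045     ]
sq [0.47701403 0.52774254 0.02      ]
```

{"fn": "move_arm", "kwargs": {
  "rows": [
    [[-0.2, -0.95, 0], [0, 0, 0], 100],
    [[-0.2, -0.95, 0], [0, 0, 0], 100],
    [[-0.2, -0.95, 0], [0, 0, 0], 100],
    [[-0.2, -0.95, 0], [0, 0, 0], 100],
    [[-0.2, -0.95, 0], [0, 0, 0], 100],
    [[-0.2, -0.95, 0], [0, 0, 0], 100],
    [[-0.2, -0.95, 0], [0, 0, 0], 100],
    [[-0.2, -0.95, 0], [0, 0, 0], 100],
    [[-0.2, -0.95, 0], [0, 0, 0], 100],
    [[-0.2, -0.95, 0], [0, 0, 0], 100],
    [[-0.2, -0.95, 0], [0, 0, 0], 100],
    [[-0.2, -0.95, 0], [0, 0, 0], 100]
  ]
}}

```text
t: 2.75
tool_pos: [0.4265, -0.3402, 0.2388]
ee_rot: [2.57, -1.806, 0.0]
wrist_force: [0.4, -0.6, -0.2]
width: 0.0877
```

{"fn": "move_arm", "kwargs": {
  "rows": [
    [[-0.2, -0.95, 0], [0, 0, 0], 100],
    [[-0.2, -0.95, 0], [0, 0, 0], 100],
    [[-0.2, -0.95, 0], [0, 0, 0], 100],
    [[-0.2, -0.95, 0], [0, 0, 0], 100],
    [[-0.2, -0.95, 0], [0, 0, 0], 100],
    [[0, 0, 0], [0, 0, 1], 100],
    [[0, 0, 0], [0, 0, 1], 100],
    [[0, 0, 0], [0, 0, 1], 100],
    [[0, 0, 0], [0, 0, 1], 100],
    [[0, 0, 0], [0, 0, 1], 100],
    [[0, 0, 0], [0, 0, 1], 100],
    [[0, 0, 0], [0, 0, 0.56], 100]
  ]
}}

```text
t: 3.95
tool_pos: [0.529, -0.2771, 0.2386]
ee_rot: [1.5, -2.76, -0.0]
wrist_force: [0.4, -1.2, 0.3]
width: 0.0879
```

```bash
cat >> h.py <<'E'
def togo(x,y,z,jaw):
    "remaining tool-frame shift in units and turn units for target TCP and jaw yaw (deg), tool pointing down"
    o=bot.get_obs();M=rot(o['ee_rot']);d=np.array([x,y,z])-o['tool_pos']
    c,s=np.cos(np.radians(jaw)),np.sin(np.radians(jaw));T=np.array([[c,s,0],[s,-c,0],[0,0,-1]])
    print('t',o['t'],'pos',np.round(o['tool_pos'],4),'jaw',np.degrees(np.arctan2(M[1,0],M[0,0])),'w',o['width'],'F',np.round(o['wrist_force'],2),'Tq',np.round(o['torque'],2))
    print('shift',np.round(M.T@d/.025,3),'turn',np.round(np.degrees(R.from_matrix(M.T@T).as_rotvec())/8,3))
E
python3 -c "
from h import *
togo(.5506,-.2602,.011,-122.65)"
```

```text
t 3.95 pos [ 0.529  -0.2771  0.2386] jaw -122.9510610978424 w 0.08793534849427206 F [ 0.43 -1.16  0.31] Tq [ 0.12  0.04 -0.02]
shift [-1.037 -0.36   9.105] turn [ 0.001  0.    -0.038]
```

{"fn": "move_arm", "kwargs": {
  "rows": [
    [[-0.5, -0.18, 0.5], [0, 0, -0.04], 100],
    [[-0.54, -0.18, 0.5], [0, 0, 0], 100],
    [[0, 0, 1], [0, 0, 0], 100],
    [[0, 0, 1], [0, 0, 0], 100],
    [[0, 0, 1], [0, 0, 0], 100],
    [[0, 0, 1], [0, 0, 0], 100],
    [[0, 0, 1], [0, 0, 0], 100],
    [[0, 0, 1], [0, 0, 0], 100],
    [[0, 0, 0.8], [0, 0, 0], 100],
    [[0, 0, 0.5], [0, 0, 0], 100],
    [[0, 0, 0.5], [0, 0, 0], 100],
    [[0, 0, 0.2], [0, 0, 0], 100]
  ]
}}

```text
t: 5.15
tool_pos: [0.5504, -0.2594, 0.0124]
ee_rot: [1.516, -2.751, -0.002]
wrist_force: [0.4, -0.9, 0.2]
width: 0.0881
```

```bash
python3 -c "
from h import *
togo(.5506,-.2602,.011,-122.65)
p=snap('side');c=cv2.cvtColor(p['color'],cv2.COLOR_RGB2BGR)
t=snap('top');d=cv2.cvtColor(t['color'],cv2.COLOR_RGB2BGR)
cv2.imwrite('pics/g.png',np.hstack([cv2.resize(c[180:280,300:400],None,fx=4,fy=4,interpolation=2),cv2.resize(d[140:240,320:420],None,fx=4,fy=4,interpolation=2)]))
"
```

```text
t 5.15 pos [ 0.5504 -0.2594  0.0124] jaw -122.292543014855 w 0.08811245798915536 F [ 0.36 -0.87  0.22] Tq [ 0.05  0.01 -0.01]
shift [ 0.023 -0.022  0.055] turn [0.01  0.001 0.045]
```

View pics/g.png

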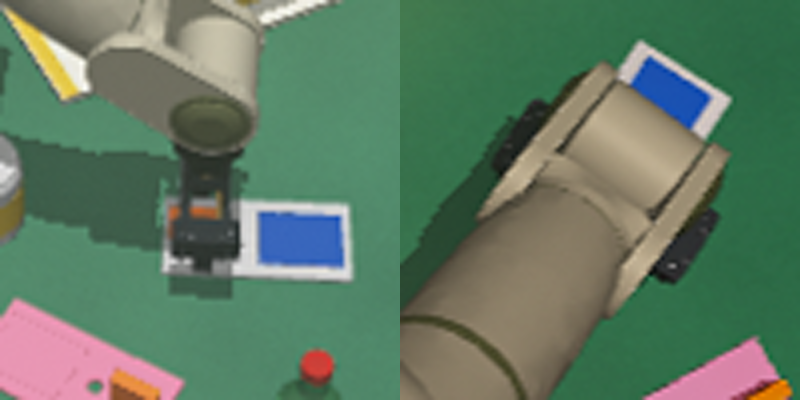

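The gripper straddles the orange grip of the blue-marked plate: in the side crop the fingers are at (205,240) and the grip at (190,215). Now I'll close and lift it a little to test the hold.

{"fn": "move_arm", "kwargs": {
  "rows": [
    [[0, 0, 0.05], [0, 0, 0.04], 60],
    [[0, 0, 0], [0, 0, 0], 30],
    [[0, 0, 0], [0, 0, 0], 0],
    [[0, 0, 0], [0, 0, 0], 0],
    [[0, 0, 0], [0, 0, 0], 0],
    [[0, 0, 0], [0, 0, 0], 0],
    [[0, 0, 0], [0, 0, 0], 0],
    [[0, 0, 0], [0, 0, 0], 0],
    [[0, 0, 0], [0, 0, 0], 0],
    [[0, 0, 0], [0, 0, 0], 0],
    [[0, 0, 0], [0, 0, 0], 0],
    [[0, 0, 0], [0, 0, 0], 0]
  ]
}}

```text
t: 6.45
tool_pos: [0.5505, -0.26, 0.0125]
ee_rot: [1.507, -2.757, -0.0]
wrist_force: [-0.1, 0.3, -0.2]
width: 0.0151
```

{"fn": "move_arm", "kwargs": {
  "rows": [
    [[0, 0, -0.2], [0, 0, 0], 0],
    [[0, 0, -0.4], [0, 0, 0], 0],
    [[0, 0, -0.6], [0, 0, 0], 0],
    [[0, 0, -0.8], [0, 0, 0], 0],
    [[0, 0, -0.8], [0, 0, 0], 0],
    [[0, 0, -0.8], [0, 0, 0], 0],
    [[0, 0, -0.8], [0, 0, 0], 0],
    [[0, 0, -0.8], [0, 0, 0], 0],
    [[0, 0, -0.6], [0, 0, 0], 0],
    [[0, 0, -0.2], [0, 0, 0], 0],
    [[0, 0, 0], [0, 0, 0], 0]
  ]
}}

```text
t: 7.55
tool_pos: [0.5507, -0.2601, 0.1635]
ee_rot: [-1.507, 2.756, -0.002]
wrist_force: [0.3, -0.1, -4.7]
width: 0.016
```

```bash
python3 -c "
from h import *
togo(.4729,.1598,.15,-93.1)
p=snap('side');c=cv2.cvtColor(p['color'],cv2.COLOR_RGB2BGR)
t=snap('top');d=cv2.cvtColor(t['color'],cv2.COLOR_RGB2BGR)
np.save('p.npy',np.array([p,t],dtype=object),allow_pickle=True)
cv2.imwrite('pics/l.png',np.hstack([cv2.resize(c[160:260,300:400],None,fx=4,fy=4,interpolation=2),cv2.resize(d[120:220,340:440],None,fx=4,fy=4,interpolation=2)]))
"
```

```text
t 7.55 pos [ 0.5507 -0.2601  0.1635] jaw -122.6648722732543 w 0.01597318133960918 F [ 0.31 -0.12 -4.69] Tq [0.12 0.11 0.06]
shift [-12.46   11.684   0.521] turn [-0.011 -0.004 -3.696]
```

View pics/l.png

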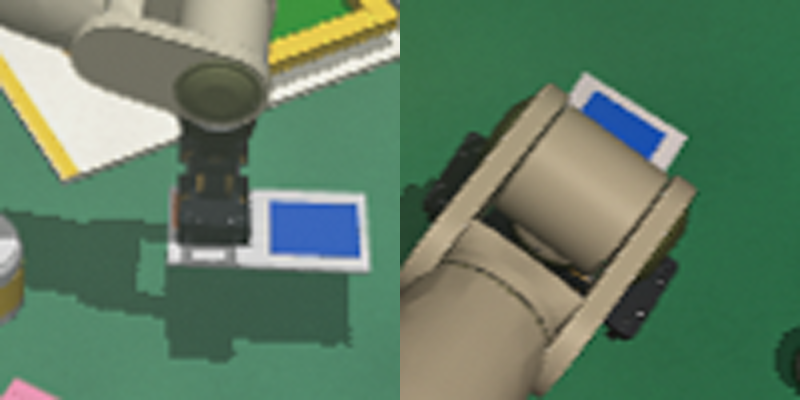

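```bash
cat >> h.py <<'E'
def jigpose(o,a=.058,zu=None):
    pass
def corner(p,w,win=4):
    g=cv2.cvtColor(p['color'],cv2.COLOR_RGB2GRAY);u=w2px(p,w).astype(np.float32).reshape(1,1,2)
    return u.ravel(),cv2.cornerSubPix(g,u.copy(),(win,win),(-1,-1),(cv2.TERM_CRITERIA_EPS+cv2.TERM_CRITERIA_MAX_ITER,60,.005)).ravel()
def tri(ps,us):
    A=[];b=[]
    for p,u in zip(ps,us):
        d=rot(p['attitude'])@np.array([(u[0]-p['cx'])/p['fx'],(u[1]-p['cy'])/p['fy'],1]);d/=np.linalg.norm(d);P=np.eye(3)-np.outer(d,d)
        A.append(P);b.append(P@np.array(p['origin']))
    return np.linalg.lstsq(np.vstack(A),np.hstack(b),rcond=None)[0]
E
python3 - <<'E'
from h import *
s,t=np.load('p.npy',allow_pickle=True)
y=np.radians(-32.65);X=np.array([np.cos(y),np.sin(y)]);Y=np.array([-X[1],X[0]])
g=np.array([.5507,-.2601])
for lab,a,b in(('noseL',.158,.05),('noseR',.158,-.05)):
    w=np.r_[g+a*X+b*Y,.157]
    r=[corner(p,w) for p in(s,t)]
    W=tri((s,t),[r[0][1],r[1][1]]);print(lab,r,'exp',w,'tri',W, 'rel',(W[:2]-g)@X,(W[:2]-g)@Y)
for p in (s,t):
    h=cv2.cvtColor(p['color'],cv2.COLOR_RGB2HSV);c=w2px(p,np.r_[g+.104*X,.157]);m=(h[...,0]>100)&(h[...,0]<130)&(h[...,1]>120)
    ys,xs=np.nonzero(m);k=np.hypot(xs-c[0],ys-c[1])<25;print(c,xs[k].mean(),ys[k].mean(),k.sum())
E
```

```text
noseL [(array([390.63278, 207.97247], dtype=float32), array([389.7556, 209.3575], dtype=float32)), (array([385.94522, 137.28133], dtype=float32), array([385.80295, 137.5006 ], dtype=float32))] exp [ 0.71070843 -0.30324281  0.157     ] tri [ 0.71001818 -0.30310921  0.14966969] rel 0.15734673516092168 0.04974010018738424
noseR [(array([391.91748, 227.1035 ], dtype=float32), array([391.047  , 225.72238], dtype=float32)), (array([411.53723, 153.50761], dtype=float32), array([411.37714, 153.79263], dtype=float32))] exp [ 0.65675785 -0.38744101  0.157     ] tri [ 0.65337397 -0.3849742   0.16527055] rel 0.15381996946105606 -0.04974861854849151
[377.7979314  216.82143674] 378.4907063197026 216.83271375464685 269
[389.93674878 158.57252783] 395.4195804195804 150.74125874125875 143
```

{"fn": "move_arm", "kwargs": {
  "rows": [
    [[-0.35, 0.33, 0], [0, 0, 0], 0],
    [[-0.7, 0.656, 0], [0, 0, 0], 0],
    [[-0.7, 0.656, 0], [0, 0, 0], 0],
    [[-0.7, 0.656, 0], [0, 0, 0], 0],
    [[-0.7, 0.656, 0], [0, 0, 0], 0],
    [[-0.7, 0.656, 0], [0, 0, 0], 0],
    [[-0.7, 0.656, 0], [0, 0, 0], 0],
    [[-0.7, 0.656, 0], [0, 0, 0], 0],
    [[-0.7, 0.656, 0], [0, 0, 0], 0],
    [[-0.7, 0.656, 0], [0, 0, 0], 0],
    [[-0.7, 0.656, 0], [0, 0, 0], 0],
    [[-0.7, 0.656, 0], [0, 0, 0], 0]
  ]
}}

```text
t: 8.85
tool_pos: [0.4994, 0.0129, 0.162]
ee_rot: [1.507, -2.756, -0.001]
wrist_force: [0.3, -0.1, -4.1]
width: 0.0158
```

{"fn": "move_arm", "kwargs": {
  "rows": [
    [[-0.7, 0.656, 0], [0, 0, 0], 0],
    [[-0.7, 0.656, 0], [0, 0, 0], 0],
    [[-0.7, 0.656, 0], [0, 0, 0], 0],
    [[-0.7, 0.656, 0], [0, 0, 0], 0],
    [[-0.7, 0.656, 0], [0, 0, 0], 0],
    [[-0.5, 0.47, 0], [0, 0, 0], 0],
    [[-0.4, 0.38, 0], [0, 0, -0.5], 0],
    [[0, 0, 0], [0, 0, -0.8], 0],
    [[0, 0, 0], [0, 0, -0.9], 0],
    [[0, 0, 0], [0, 0, -0.9], 0],
    [[0, 0, 0], [0, 0, -0.6], 0],
    [[0, 0, 0], [0, 0, 0], 0]
  ]
}}

```text
t: 10.05
tool_pos: [0.472, 0.16, 0.162]
ee_rot: [2.162, -2.278, -0.001]
wrist_force: [0.1, 0.5, -3.4]
width: 0.0158
```

```bash
python3 -c "
from h import *
togo(.4730,.1599,.0385,-93.1)
"
```

```text
t 10.05 pos [0.472 0.16  0.162] jaw -93.00728023850658 w 0.01576791797909027 F [ 0.12  0.49 -3.38] Tq [0.02 0.13 0.06]
shift [ 1.000e-03 -4.600e-02  4.941e+00] turn [ 0.008 -0.     0.012]
```

{"fn": "move_arm", "kwargs": {
  "rows": [
    [[0, 0, 0.4], [0, 0, 0], 0],
    [[0, 0, 0.7], [0, 0, 0], 0],
    [[0, 0, 0.7], [0, 0, 0], 0],
    [[0, 0, 0.7], [0, 0, 0], 0],
    [[0, 0, 0.7], [0, 0, 0], 0],
    [[0, 0, 0.6], [0, 0, 0], 0],
    [[0, -0.05, 0.5], [0, 0, 0], 0],
    [[0, 0, 0.4], [0, 0, 0], 0],
    [[0, 0, 0.24], [0, 0, 0.01], 0],
    [[0, 0, 0], [0, 0, 0], 0]
  ]
}}

```text
t: 11.05
tool_pos: [0.4737, 0.1595, 0.0384]
ee_rot: [2.158, -2.282, -0.001]
wrist_force: [-0.0, -1.0, -2.9]
width: 0.0158
```

```bash
python3 - <<'E'
from h import *
togo(.4730,.1599,.0385,-93.1)
s=snap('side');t=snap('top')
np.save('p2.npy',np.array([s,t],dtype=object),allow_pickle=True)
c=cv2.cvtColor(s['color'],cv2.COLOR_RGB2BGR);d=cv2.cvtColor(t['color'],cv2.COLOR_RGB2BGR)
o=bot.get_obs();g=o['tool_pos'][:2]
for n,p in(('s',s),('t',t)): print(n,'nose',w2px(p,(g[0]+.158,g[1]-.0085,.03)))
cv2.imwrite('pics/m.png',np.hstack([cv2.resize(c[120:220,270:370],None,fx=4,fy=4,interpolation=2),cv2.resize(d[130:230,205:305],None,fx=4,fy=4,interpolation=2)]))
E
```

```text
t 11.05 pos [0.4737 0.1595 0.0384] jaw -93.1756393203864 w 0.015786194367495725 F [-0.   -0.95 -2.94] Tq [ 0.04  0.12 -0.04]
shift [-0.016  0.031 -0.006] turn [ 0.008 -0.001 -0.009]
s nose [319.52952387 169.49596871]
t nose [255.05347462 166.38805839]
```

View pics/m.png

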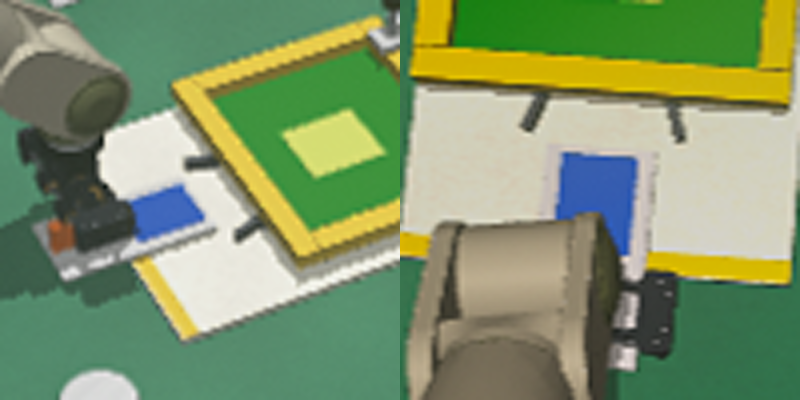

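In the side crop the plate is level over the bed, nose at about (215,225), short of the rail. In the top crop it is at x 548–655, between bar mouths at 530 and 682. I'll measure its offset numerically before sliding.

```bash
python3 - <<'E'
from h import *
s,t=np.load('p2.npy',allow_pickle=True)
g=np.array([.4737,.1595]);a=np.radians(-3.1);X=np.array([np.cos(a),np.sin(a)]);Y=np.array([-X[1],X[0]]);pin=np.array([.6158,.1522])
print('TCP in press frame',(g-pin)@X,(g-pin)@Y)
def sub(I,mask,lo): pass
S=4000.
def rp(p,z,x0,x1,y0,y1):  # press frame rectified
    pts=[(x0,y0),(x1,y0),(x1,y1),(x0,y1)]
    src=np.float32([w2px(p,np.r_[pin+u*X+v*Y,z]) for u,v in pts]);dst=np.float32([[(u-x0)*S,(v-y0)*S] for u,v in pts])
    return cv2.warpPerspective(p['color'],cv2.getPerspectiveTransform(src,dst),(int((x1-x0)*S),int((y1-y0)*S))).astype(int)
for nm,p in(('t',t),('s',s)):
    x0,y0=-.06,-.08
    im=rp(p,.032,x0,.05,y0,.08)
    sat=im[...,2]-im[...,0] # blue - red
    m=sat>60
    ys,xs=np.nonzero(m)
    # edges: lateral at rows of x, front at y
    cols=[j for j in range(m.shape[1]) if m[:,j].sum()>100]
    L=[];Rr=[]
    for j in cols: k=np.nonzero(m[:,j])[0];L.append(y0+k[0]/S);Rr.append(y0+k[-1]/S)
    fr=[x0+np.nonzero(m[i])[0][-1]/S for i in range(m.shape[0]) if m[i].sum()>60]
    xx=np.array(cols)/S
    mid=(np.array(L)+Rr)/2
    w=np.array(Rr)-L;ok=w>.9*np.median(w)
    print(nm,'blue x',x0+cols[0]/S,np.median(fr),'L',np.median(L),'R',np.median(Rr),'mid',np.median(mid[ok]),'front slope deg',np.degrees(np.polyfit(np.linspace(0,1,len(fr))[10:-10]*len(fr)/S,np.array(fr)[10:-10],1)[0]), 'edge slopes',[np.degrees(np.polyfit(xx,v,1)[0]) for v in(L,Rr)])
    # dark bars
    im=rp(p,.032,.02,.055,-.09,.09);dk=im.sum(2)<270
    for j in range(0,dk.shape[1],20):
        k=np.nonzero(dk[:,j])[0]
        if len(k): print('  bar x',.02+j/S,[ (round(-.09+q[0]/S,4),round(-.09+q[-1]/S,4)) for q in np.split(k,np.where(np.diff(k)>40)[0]+1) if len(q)>8])
# original blue front edge rel to plate: from initial picture
E
```

```text
TCP in press frame -0.14228683618814353 -0.0003952816317552224
t blue x -0.0525 0.008250000000000007 L -0.03375 R 0.0345 mid 0.00037500000000000033 front slope deg 0.011269501621492657 edge slopes [np.float64(1.0110414870544784), np.float64(-0.4613154382782508)]
  bar x 0.03 [(np.float64(-0.0735), np.float64(-0.0687)), (np.float64(0.0648), np.float64(0.0713))]
  bar x 0.035 [(np.float64(-0.0718), np.float64(-0.0665)), (np.float64(0.0625), np.float64(0.0715))]
  bar x 0.04 [(np.float64(-0.0682), np.float64(-0.064)), (np.float64(0.06), np.float64(0.0685))]
  bar x 0.045 [(np.float64(-0.0675), np.float64(-0.0635)), (np.float64(0.059), np.float64(0.0678))]
  bar x 0.05 [(np.float64(-0.0642), np.float64(-0.062)), (np.float64(0.0568), np.float64(0.0658))]
s blue x -0.06 0.0072500000000000064 L -0.035 R 0.03375 mid -0.0005000000000000004 front slope deg -0.2964122877535371 edge slopes [np.float64(0.5664155553826843), np.float64(-0.7779586794719557)]
  bar x 0.03 [(np.float64(-0.0825), np.float64(-0.0738)), (np.float64(0.0532), np.float64(0.0612))]
  bar x 0.035 [(np.float64(-0.081), np.float64(-0.0712)), (np.float64(0.052), np.float64(0.0648))]
  bar x 0.04 [(np.float64(-0.0802), np.float64(-0.0705)), (np.float64(0.0498), np.float64(0.0625))]
  bar x 0.045 [(np.float64(-0.078), np.float64(-0.0692)), (np.float64(0.0478), np.float64(0.0608))]
  bar x 0.05 [(np.float64(-0.077), np.float64(-0.0682)), (np.float64(0.046), np.float64(0.0605))]
```

```bash
python3 - <<'E'
from h import *
s,t=np.load('p2.npy',allow_pickle=True)
S=4000.
def rp(p,im,o,deg,z,x0,x1,y0,y1):
    a=np.radians(deg);X=np.array([np.cos(a),np.sin(a)]);Y=np.array([-X[1],X[0]])
    pts=[(x0,y0),(x1,y0),(x1,y1),(x0,y1)]
    src=np.float32([w2px(p,np.r_[o+u*X+v*Y,z]) for u,v in pts]);dst=np.float32([[(u-x0)*S,(v-y0)*S] for u,v in pts])
    return cv2.warpPerspective(im,cv2.getPerspectiveTransform(src,dst),(int((x1-x0)*S),int((y1-y0)*S))).astype(int)
for nm,p in(('t',t),('s',s)):
    im=cv2.cvtColor(cv2.imread(f'pics/{nm}0.png'),cv2.COLOR_BGR2RGB)
    I=rp(p,im,np.array([.5994,-.2915]),-32.65,.006,-.12,.12,-.07,.07)
    m=(I[...,2]-I[...,0])>60
    rows=[r for r in range(m.shape[0]) if m[r].sum()>200]
    print(nm,'t0 blue front',-.12+np.median([np.nonzero(m[r])[0][-1] for r in rows])/S,'rear',-.12+np.median([np.nonzero(m[r])[0][0] for r in rows])/S)
    # plate nose/tail by R channel crossing at |y|<.03
    c=I[200:360,:,0].mean(0);print('  nose',-.12+(np.nonzero(c>110)[0][-1])/S,'tail',-.12+np.nonzero(c>110)[0][0]/S)
    # hole, dark red-channel blob near (-.025,0)
    x=int((.12-.025)*S);y=int(.07*S);H=I[y-50:y+50,x-50:x+50,0];w=np.clip(150-H,0,None);Yg,Xg=np.mgrid[-50:50,-50:50]
    print('  hole',-.025+(w*Xg).sum()/w.sum()/S,(w*Yg).sum()/w.sum()/S)
    # now
    J=rp(p,p['color'],np.array([.6158,.1522]),-3.1,.032,-.06,.05,-.08,.08)
    c=J[280:360];prof=c.mean(0);print('  now profile x from .0',[(round(-.06+k/S,4),prof[k].astype(int).tolist()) for k in range(250,360,8)])
    for z in (.014,.018,.022):
        u={'t':(254.895,171.57),'s':(316.55,172.35)}[nm]
        a=np.radians(-3.1);X=np.array([np.cos(a),np.sin(a)]);d=px2w(p,u,z)[:2]-[.6158,.1522];print('  pin z',z,d@X,d@[-X[1],X[0]])
E
```

```text
t t0 blue front 0.09175 rear 0.0020000000000000018
  nose 0.10025 tail -0.10099999999999999
  hole -0.025374681625446812 0.0005057949595519602
  now profile x from .0 [(0.0025, [54, 92, 173]), (0.0045, [50, 90, 173]), (0.0065, [55, 93, 172]), (0.0085, [127, 142, 179]), (0.0105, [193, 187, 185]), (0.0125, [201, 192, 185]), (0.0145, [204, 195, 185]), (0.0165, [206, 202, 184]), (0.0185, [208, 205, 184]), (0.0205, [209, 205, 183]), (0.0225, [209, 204, 182]), (0.0245, [209, 204, 181]), (0.0265, [209, 203, 180]), (0.0285, [209, 203, 180])]
  pin z 0.014 0.0006384129497183317 0.0013409676038956125
  pin z 0.018 -0.00017830388410257703 0.0006090082129425514
  pin z 0.022 -0.0009950207179234857 -0.00012295117801050968
s t0 blue front 0.092 rear 0.0030000000000000027
  nose 0.10275000000000001 tail -0.10124999999999999
  hole -0.02484811742752297 -0.0006738421978375193
  now profile x from .0 [(0.0025, [63, 102, 186]), (0.0045, [80, 114, 187]), (0.0065, [113, 138, 191]), (0.0085, [152, 166, 197]), (0.0105, [185, 191, 203]), (0.0125, [206, 208, 209]), (0.0145, [219, 219, 214]), (0.0165, [226, 225, 217]), (0.0185, [229, 228, 219]), (0.0205, [231, 230, 219]), (0.0225, [231, 230, 220]), (0.0245, [231, 230, 219]), (0.0265, [231, 229, 219]), (0.0285, [231, 229, 219])]
  pin z 0.014 0.0019896686985997046 0.003144175061196008
  pin z 0.018 0.00023360694892049332 -0.0005033647961560382
  pin z 0.022 -0.001522454800758595 -0.0041509046535083
```

{"fn": "move_arm", "kwargs": {
  "rows": [
    [[0, -0.2, 0], [0, 0, 0], 0],
    [[0, -0.4, 0], [0, 0, 0], 0],
    [[0, -0.4, 0], [0, 0, 0], 0],
    [[0, -0.4, 0], [0, 0, 0], 0],
    [[0, -0.4, 0], [0, 0, 0], 0],
    [[0, -0.3, 0], [0, 0, 0], 0],
    [[0, -0.2, 0], [0, 0, 0], 0],
    [[0, 0, 0], [0, 0, 0], 0]
  ]
}}

```text
t: 11.95
tool_pos: [0.532, 0.1562, 0.0389]
ee_rot: [-2.159, 2.282, -0.0]
wrist_force: [-0.7, -0.3, -3.8]
width: 0.016
```

```bash
python3 -c "
from h import *
togo(.5826,.1540,.0385,-93.1)"
```

```text
t 11.95 pos [0.532  0.1562 0.0389] jaw -93.15967869948138 w 0.0160495296577882 F [-0.72 -0.26 -3.76] Tq [0.04 0.16 0.  ]
shift [-0.023 -2.027  0.014] turn [-0.001  0.    -0.007]
```

{"fn": "move_arm", "kwargs": {
  "rows": [
    [[-0.02, -0.2, 0.01], [0, 0, 0], 0],
    [[0, -0.3, 0], [0, 0, 0], 0],
    [[0, -0.3, 0], [0, 0, 0], 0],
    [[0, -0.3, 0], [0, 0, 0], 0],
    [[0, -0.3, 0], [0, 0, 0], 0],
    [[0, -0.3, 0], [0, 0, 0], 0],
    [[0, -0.2, 0], [0, 0, 0], 0],
    [[0, -0.12, 0], [0, 0, 0], 0],
    [[0, 0, 0], [0, 0, 0], 0],
    [[0, 0, 0], [0, 0, 0], 0]
  ]
}}

```text
t: 12.95
tool_pos: [0.5817, 0.1541, 0.0386]
ee_rot: [2.159, -2.281, -0.0]
wrist_force: [-0.1, -0.2, -4.1]
width: 0.016
```

```bash
python3 - <<'E'
from h import *
togo(.5826,.1540,.0385,-93.1)
s=snap('side');t=snap('top')
np.save('p3.npy',np.array([s,t],dtype=object),allow_pickle=True)
c=cv2.cvtColor(s['color'],cv2.COLOR_RGB2BGR);d=cv2.cvtColor(t['color'],cv2.COLOR_RGB2BGR)
cv2.imwrite('pics/n.png',np.hstack([cv2.resize(c[130:200,280:350],None,fx=5.7,fy=5.7,interpolation=2),cv2.resize(d[140:210,225:295],None,fx=5.7,fy=5.7,interpolation=2)]))
E
```

```text
t 12.95 pos [0.5817 0.1541 0.0386] jaw -93.14343632133364 w 0.016001627538842107 F [-0.12 -0.23 -4.11] Tq [-0.01  0.08  0.02]
shift [ 0.002 -0.035  0.005] turn [ 0.003 -0.    -0.005]
```

View pics/n.png

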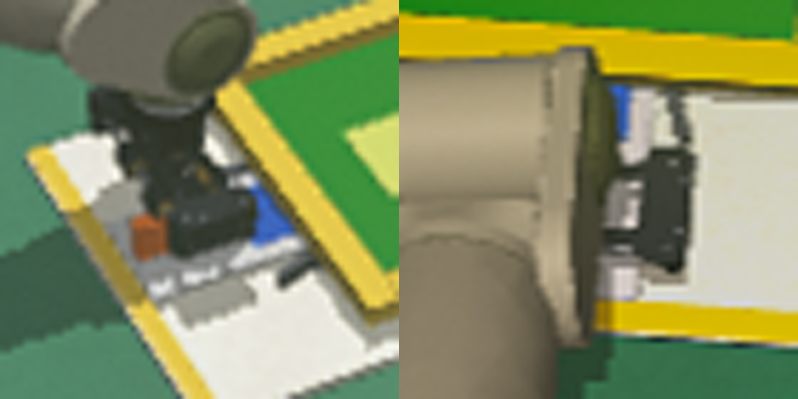

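No contact so far: the plate sits under the rail and the wrist force reads only its weight. In the side crop its tail corner is at about (155,300), inside the bed. Lowering next.

{"fn": "move_arm", "kwargs": {
  "rows": [
    [[0, -0.03, 0], [0, 0, 0], 0],
    [[0, 0, 0.08], [0, 0, 0], 0],
    [[0, 0, 0.08], [0, 0, 0], 0],
    [[0, 0, 0.08], [0, 0, 0], 0],
    [[0, 0, 0.06], [0, 0, 0], 0],
    [[0, 0, 0], [0, 0, 0], 0]
  ]
}}

```text
t: 13.65
tool_pos: [0.5825, 0.154, 0.0309]
ee_rot: [2.159, -2.281, -0.001]
wrist_force: [0.0, -0.3, -4.3]
width: 0.016
```

```bash
python3 -c "
from h import *
togo(.5826,.1540,.0265,-93.1)"
```

```text
t 13.65 pos [0.5825 0.154  0.0309] jaw -93.14474211788419 w 0.015979017703901904 F [ 0.04 -0.26 -4.29] Tq [ 0.07  0.1  -0.01]
shift [ 0.    -0.004  0.176] turn [ 0.004 -0.    -0.006]
```

The underside is below the pin top with no reaction force, so the pin is in the hole. I'll lower the rest.

{"fn": "move_arm", "kwargs": {
  "rows": [
    [[0, 0, 0.06], [0, 0, 0], 0],
    [[0, 0, 0.05], [0, 0, 0], 0],
    [[0, 0, 0.04], [0, 0, 0], 0],
    [[0, 0, 0.02], [0, 0, 0], 0],
    [[0, 0, 0], [0, 0, 0], 0]
  ]
}}

```text
t: 14.15
tool_pos: [0.5826, 0.154, 0.0269]
ee_rot: [2.159, -2.282, -0.0]
wrist_force: [-0.4, 0.6, -3.2]
width: 0.0159
```

```bash
python3 -c "
from h import *
togo(.5826,.1540,.0265,-93.1)"
```

```text
t 14.15 pos [0.5826 0.154  0.0269] jaw -93.1484073177324 w 0.015876107658343415 F [-0.38  0.56 -3.15] Tq [0.05 0.09 0.  ]
shift [0.    0.001 0.015] turn [ 0.001 -0.    -0.006]
```

{"fn": "move_arm", "kwargs": {
  "rows": [
    [[0, 0, 0.015], [0, 0, 0], 0],
    [[0, 0, 0.015], [0, 0, 0], 0],
    [[0, 0, 0], [0, 0, 0], 0]
  ]
}}

```text
t: 14.45
tool_pos: [0.5827, 0.154, 0.0265]
ee_rot: [-2.16, 2.281, -0.0]
wrist_force: [-1.7, 0.3, 0.4]
width: 0.0159
```

The bed now carries the weight. Opening and rising.

{"fn": "move_arm", "kwargs": {
  "rows": [
    [[0, 0, 0], [0, 0, 0], 30],
    [[0, 0, 0], [0, 0, 0], 60],
    [[0, 0, 0], [0, 0, 0], 60],
    [[0, 0, 0], [0, 0, 0], 60],
    [[0, 0, 0], [0, 0, 0], 60],
    [[0, 0, -0.3], [0, 0, 0], 60],
    [[0, 0, -0.6], [0, 0, 0], 60],
    [[0, 0, -0.8], [0, 0, 0], 60],
    [[0, 0, -0.8], [0, 0, 0], 60],
    [[0, 0, -0.8], [0, 0, 0], 60],
    [[0, 0, -0.8], [0, 0, 0], 60],
    [[0, 0, -0.8], [0, 0, 0], 60]
  ]
}}

```text
t: 15.65
tool_pos: [0.5828, 0.154, 0.1511]
ee_rot: [-2.159, 2.281, -0.002]
wrist_force: [-0.1, -0.7, 0.4]
width: 0.0527
```

{"fn": "move_arm", "kwargs": {
  "rows": [
    [[0, 0.8, -0.5], [0, 0, 0], 60],
    [[0, 0.8, -0.5], [0, 0, 0], 60],
    [[0, 0.8, -0.5], [0, 0, 0], 60],
    [[0, 0.8, -0.5], [0, 0, 0], 60],
    [[0.8, 0.5, 0], [0, 0, 0], 60],
    [[0.8, 0.5, 0], [0, 0, 0], 60],
    [[0.8, 0, 0], [0, 0, 0], 60],
    [[0.8, 0, 0], [0, 0, 0], 60],
    [[0.8, 0, 0], [0, 0, 0], 60],
    [[0.8, 0, 0], [0, 0, 0], 60],
    [[0.8, 0, 0], [0, 0, 0], 60],
    [[0.8, 0, 0], [0, 0, 0], 60]
  ]
}}

```text
t: 16.85
tool_pos: [0.469, -0.0008, 0.2001]
ee_rot: [-2.159, 2.281, -0.002]
wrist_force: [1.3, -0.1, -0.5]
width: 0.0529
```

```bash
python3 - <<'E'
from h import *
o=bot.get_obs();print(o['t'],o['tool_pos'],o['wrist_force'],o['width'])
s=snap('side');t=snap('top')
np.save('p4.npy',np.array([s,t],dtype=object),allow_pickle=True)
c=cv2.cvtColor(s['color'],cv2.COLOR_RGB2BGR);d=cv2.cvtColor(t['color'],cv2.COLOR_RGB2BGR)
cv2.imwrite('pics/o.png',np.hstack([cv2.resize(c[130:200,280:350],None,fx=5.7,fy=5.7,interpolation=2),cv2.resize(d[140:210,225:295],None,fx=5.7,fy=5.7,interpolation=2)]))
for n in('bottle','ink','tape','squeegee'):print(n,[np.round(r['bbox']) for r in models.spot_in(t,n)[:1]])
E
```

```text
16.85 [ 0.46902342 -0.00079832  0.20008944] [ 1.28807109 -0.13920158 -0.50611575] 0.05289634230769445
bottle [array([437., 202.,  33.,  19.])]
ink [array([315., 233.,  24.,  25.])]
tape [array([169., 245.,  32.,  28.])]
squeegee [array([142., 179.,  12.,  56.])]
```

View pics/o.png

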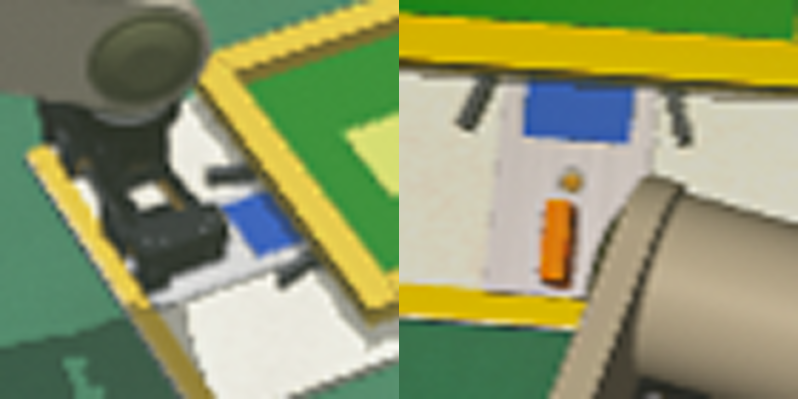

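In the top crop the brass pin shows inside the hole at (570,180), the grip stands free at (557,240), and the plate lies between the bars. The bystanders are where they were.

```bash
python3 -c "
from h import *
print(bot.sign_off(),bot.get_obs()['t'])"
```

```text
the job is handed in; nothing more can be done
the job is handed in; nothing more can be done
```

The jig plate is loaded and I've handed the job in, at about 17 s on the robot's clock. I took the silver plate with the blue rectangle by its orange grip and left both pink look-alikes alone. It went in level from the front, under the screen and between the guide bars. I then lowered it onto the pin, let go, and moved the arm clear.

**Last checks:**
- **Position:** the final top picture shows the brass pin inside the hole.
- **Flatness:** the gripper released exactly 14 mm (the bed's height) above where it picked the plate up. By then the bed was carrying the plate's weight. I judged flatness from that height and force, not from a picture.
- **Contact:** sideways force stayed within about 1 N during the slide and 2 N at touchdown in every reading between moves, so there was no sign of pushing on the screen.
- **Bystanders:** the bottle, ink tin, tape roll and squeegee were found again within a few pixels of where they started in the top camera. The ink tin's box came out a few pixels taller, and I put that down to detector scatter.

**Disagreements:** before the slide, the two cameras and the arm differed by about 1 mm on where the hole was. Matching the nose corners in the side picture after the lift was noisy (about ±8 mm in height), so I relied on the blue rectangle, which showed the plate level.

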